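Seat a notched straightedge blade on the locating pin of its holder

TASK

Lay the notched straightedge blade flat in the steel holder with its notch over the single locating pin, and press it gently and fully home, so that its notched edge rests against both stop pads; the pin stands anywhere along its slot, so feel along the edge until the notch takes it. Only then swing the keeper arm across the blade as far as it goes, let go of everything, and leave the V-blocks and vials where they are.

Things in the scene. Friction and masses are not known exactly. Their poses are not given: they have to be found in the camera images.
- holder: Fixed steel plate, 110 (x) x 260 (y) x 14 mm; origin: centre of its underside. The blade lies along y on its top (the bed, z = 14). Two dark stop pads, 9 mm high, stand on the bed at y = -52 and +52 mm, 24 mm long in y, stop faces (towards -x) at x = +20 mm. The blade slides in from the open -x side. Home: point blade_grip at x = -2, z = 32 mm here, axes parallel.
- slot (a point): Middle of the pin's slot, at x = 15.5, y = 0, z = 14 mm of the holder, same axes. The upright pin, 7 mm thick, 9 mm high above the bed, is clamped in this slot (along y) anywhere from y = -25 to +25 mm, new each time; where is NOT given: look or feel. With the pin not in the notch, the blade's edge stops on the pin 8 mm short of the pads.
- blade_grip (a point): Middle of the upright black grip bar, 14 (x) x 34 (y) x 26 mm high, on the loose steel blade of 40 (x) x 220 (y) x 5 mm, about 0.25 kg. 18 mm above the blade's underside, half-way along it. x: across the blade to the notched edge, y: along it, z: up. The blade starts flat on the worktop, bar up, notched edge away from the robot.
- notch (a point): Middle of the mouth of the blade's notch, in its straight edge 22 mm to +x of the grip bar's middle, 2.5 mm above the underside; axes as blade_grip. Notch 9 mm wide (y), 11 mm deep (x), corners rounded 1.5 mm. The other, bevelled edge lies 40 mm to -x. Ground steel drags on the bed (friction about 0.6); pressed down, it does not slide freely.
- keeper_knob (a point): Middle of the keeper's upright black knob: 12 mm in diameter, 28 mm high (14 mm above and below this point), on the arm 52 mm from the hinge.
- keeper_hinge (a point): Hinge of the keeper, axis vertical, in the holder's frame at x = +36, y = +80, z = 20.5 mm: the underside of the flat arm (14 mm wide, 5 mm thick), which passes 1.5 mm above a blade that lies flat on the bed.
- keeper (a joint): Angle of the keeper arm in rad: 0 open, arm along the holder's +y, clear of the blade; grows anticlockwise seen from above, to 1.57 at its stop, where the arm points to the holder's -x, across the blade. Light friction (about 1 N at the knob); stays where it is left. It starts at 0 to 0.25.
- v_block_2: Bystander: steel V-block, 44 x 36 x 34 mm, stands loose on the worktop; origin: centre of its underside.
- vial_1: Bystander: small brown vial with a black cap, 24 mm across, 54 mm high, stands loose; origin: centre of its underside.
- vial_2: Bystander: small white vial, 24 mm across, 54 mm high, stands loose; origin: centre of its underside.

How it is judged:
By the outcome, as a careful person would: the job done as asked, in the order asked, and still so for the second after the job is handed in, with the robot touching nothing.
It also fails if it takes over 58 s, if anything falls off the work surface, if the arm or the gripper's body presses on something with over 40 N, if the wrist force passes 120 N, or if a joint passes its speed limit or range.

ROBOT

A 6-joint arm with a two-finger parallel gripper is mounted at the origin on a cart in front of the work surface, level with it; the furniture and walls round the work are solid. World frame = base frame: x ahead of the robot, y to its left, z up, the work surface at z = 0. Lengths are in m, angles in degrees, forces in N, time in s.
With the tool pointing down it reaches from about 0.3 to 0.75 m from the base axis. Payload 8.5 kg.
Tool frame: the origin (TCP) lies at the very end of the fingers, on their centre line; the grasp point (between the pads) lies 19 mm behind it; y points along the fingers, z is the direction in which the jaws open and shut, and the axes are right-handed (so a half turn about y gives the same grasp; the last joint's range is limited). The gripper opens to 85 mm and grips with 20 to 120 N. Pads are 22 mm wide; open, the fingers measure 114 mm over their backs; the gripper's body (76 mm by 85 mm) begins 54 mm behind the grasp point. The pads swing forward as they close: fully open they stand 13 mm farther back than shut.
Start: joints at [-87.508, 21.807, 74.336, -0, 83.858, -12.336], TCP at [0.141, -0.532, 0.231] pointing down, gripper open.
Joint ranges: [-178.18, 178.18], [-50.72, 133.34], [12.68, 142.11], [-81.47, 261.47], [9.98, 163.14], [-165.26, 165.26]. Speed limits (degrees/s): [136.94, 136.94, 180, 180, 180, 180].

INTERFACE

Orientations are given as a 3x3 rotation matrix whose columns are the frame's x, y, z axes.
In Python, from rig import env gives the robot as it stands. The module is installed in compiled form; this text tells all that it offers.
- The arm moves only by the tool servo_tool, never from a script. Its argument "rows" is one flat list of numbers, 7 for each row, row after row: the opening, from 0 (shut) to 1 (fully open), then the shift along the world's x, y, z in m, then the turn, a rotation vector about the world's x, y, z in degrees. A call has 1 to 10 rows; each row shifts and turns the commanded pose from where the row before left it; what a row does not reach is not made up. A row lasts 1/12 s, in which the tool goes at most 41.7 mm and 7.16 degrees, less where a joint would pass 70% of its speed; a pose out of reach is approached as far as the arm can. A call with a gripper value outside its range is refused whole. The fingers move at their own pace and stop on an object; "force" is the grip in N (left out, the last holds). Time passes only in rows, so rows that do not move let the fingers close. It gives the time, the measured TCP pose, the force and the opening at its end, in the units of the state.
- env.observe(): the state, without advancing time (a new reading comes with each control period).
- env.get_image(name): name is "side" or "top" or "wrist"; returns the picture (400x640x3 uint8, red, green, blue); there is no depth.
- env.camera_model(name): a dict with "camera_matrix" (3x3 intrinsics, pixels), "R" (3x3) and "t" (3): a world point X has camera coordinates R X + t; the wrist camera has in their place "mount" (4x4, takes a point from camera to tool coordinates, whose origin is the TCP and whose axes are the tool frame's). Camera axes: x right, y down, z forward; pixel columns grow to the right and rows downward; lengths in m; the calibration is good to about 2 mm. A picture is of the moment at which its call begins: read the wrist's pose just before it. camera_model takes no time and is no camera call.
- env.close_job(): hands the job in, once; it reports no verdict.
The state is a dict: "time_s": time; "q": joint angles; "qvel": joint speeds; "joint_efforts": joint torques, N m; "position": TCP position; "tool_rot": TCP orientation; "ft_force": force on the tool from outside, world axes, zero at the start; "wrist_torque": the same for the moment, N m; "grip_width": finger opening in m.
Only numpy, scipy, OpenCV 4.12 (cv2) and the standard library are available. Lean on these libraries where they do the work, as an engineer would, in place of code of your own. Each camera call takes 0.05 s, during which the arm holds its last target.

## Working session

There is one attempt and no reset: what is moved stays moved. The work goes in short steps, Python scripts to look and compute and a tool call to move; the robot and the scene stay as the last step left them, time stands still between calls to the robot, and variables do not carry over. Pictures are saved under pics/ and viewed, and the job is handed in when it is done.

Besides the shell and the picture viewer there is one more tool, called by a JSON object that holds its "method" and its "body", one argument or row to a line. servo_tool: Moves the arm, as the interface text tells. Its arguments: {"type":"object","properties":{"rows":{"type":"array","items":{"type":"number"}},"force":{"type":"number"}},"required":["rows"]}

```bash
mkdir -p pics; cat > h.py <<'E'
import numpy as np,cv2
from rig import env
def snap(n,f):
    s=env.observe(); im=env.get_image(n); cv2.imwrite('pics/'+f,im[:,:,::-1]); return s,im
def cam(n,s=None):
    m=env.camera_model(n); K=np.array(m["camera_matrix"])
    if n!='wrist':
        R=np.array(m["R"]);t=np.array(m["t"]); return K,R,t
    M=np.array(m["mount"]);T=np.eye(4);T[:3,:3]=s["tool_rot"];T[:3,3]=s["position"];W=T@M
    R=W[:3,:3].T; return K,R,-R@W[:3,3]
def ray(c,uv,z):
    K,R,t=c; d=R.T@np.linalg.solve(K,[uv[0],uv[1],1.]); o=-R.T@t
    return o+d*(z-o[2])/d[2]
def proj(c,X):
    K,R,t=c; p=K@(R@np.array(X)+t); return p[:2]/p[2]
def st():
    s=env.observe(); print(s["time_s"],np.round(s["position"],4),np.round(s["ft_force"],2),s["grip_width"]); return s
E
python3 - <<'E'
from h import *
for n in ["top","side","wrist"]:
    s,im=snap(n,n+"0.png"); K,R,t=cam(n,s); print(n,K.tolist(),np.round(R,3).tolist(),-R.T@t)
s=st();print(np.round(s["tool_rot"],3))
E
```

```text
top [[428.52238483064843, 0.0, 316.6765817662137], [0.0, 428.52238483064843, 204.11477687774084], [0.0, 0.0, 1.0]] [[-0.023, -1.0, 0.012], [-0.991, 0.021, -0.132], [0.132, -0.015, -0.991]] [ 0.36392154 -0.27244895  0.92465774]
side [[460.2437221049223, 0.0, 320.54593271312496], [0.0, 460.2437221049223, 200.59480961075002], [0.0, 0.0, 1.0]] [[-0.924, -0.381, -0.015], [-0.242, 0.616, -0.75], [0.295, -0.69, -0.661]] [0.18962171 0.42414221 0.74673804]
wrist [[317.600556998561, 0.0, 321.70184862494136], [0.0, 317.600556998561, 203.85130223033775], [0.0, 0.0, 1.0]] [[0.256, -0.967, -0.002], [-0.923, -0.245, 0.295], [-0.286, -0.074, -0.955]] [ 0.21383032 -0.51231026  0.37457468]
0.15 [ 0.1407 -0.5315  0.2309] [ 0.5  -0.19 -0.65] 0.08511788380094493
[[-0.967 -0.     0.256]
 [-0.256  0.001 -0.967]
 [-0.    -1.    -0.001]]
```

View pics/top0.png

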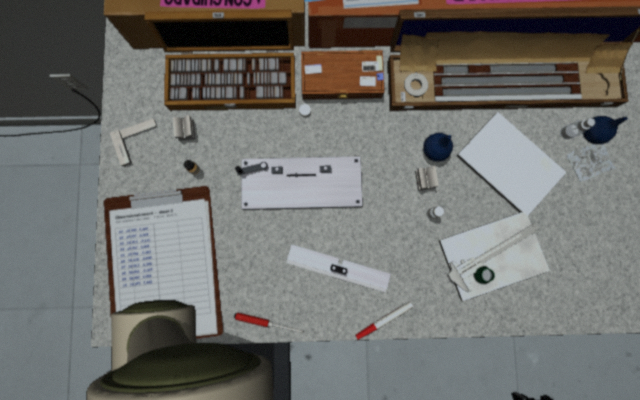

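View pics/side0.png

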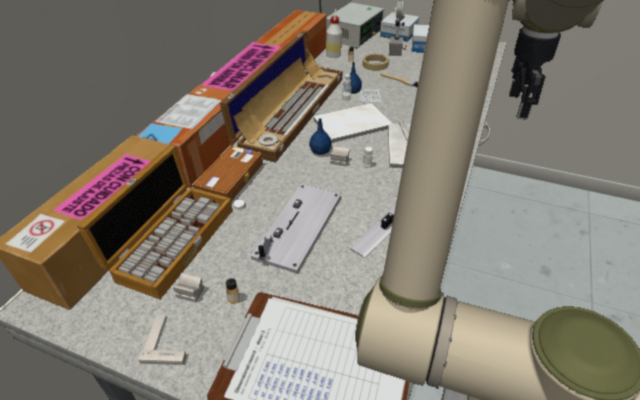

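View pics/wrist0.png

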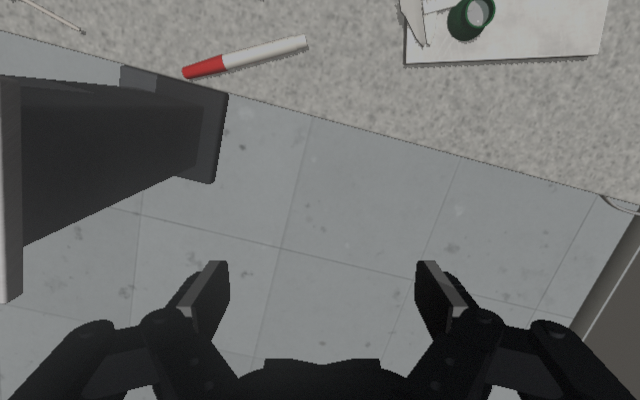

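```bash
python3 - <<'E'
from h import *
im=cv2.imread('pics/top0.png')
a=cv2.resize(im[145:220,230:370],None,fx=5.7,fy=5.7,interpolation=cv2.INTER_CUBIC);cv2.imwrite('pics/ta.png',a)
b=cv2.resize(im[235:300,280:400],None,fx=6,fy=6,interpolation=cv2.INTER_CUBIC);cv2.imwrite('pics/tb.png',b)
c=cam('top')
# masks
hsv=cv2.cvtColor(im,cv2.COLOR_BGR2HSV)
for nm,(x0,y0,x1,y1),z in [("holder",(230,145,370,220),.014),("blade",(280,235,400,300),.005)]:
    roi=cv2.GaussianBlur(im,(3,3),0)[y0:y1,x0:x1].astype(int)
    print(nm, roi[30,5],roi[40,60], roi[35,30])
    for uv in []: pass
E
```

```text
holder [143 146 142] [184 176 174] [188 180 178]
blade [135 137 133] [155 151 148] [158 159 154]
```

View pics/ta.png

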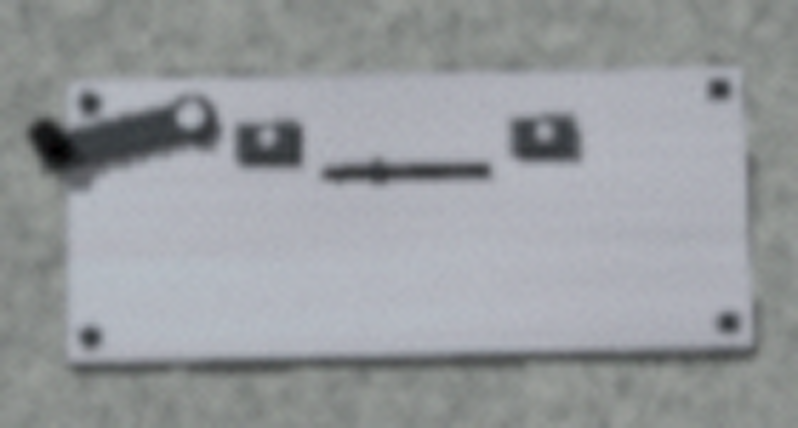

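View pics/tb.png

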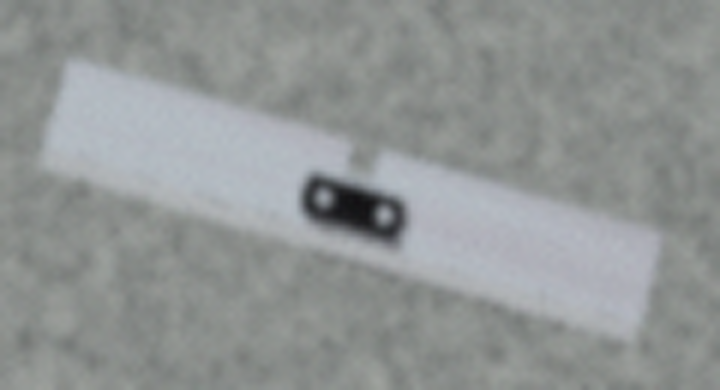

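```bash
python3 - <<'E'
from h import *
c=cam('top')
A=lambda x,y:(230+(x+.5)/5.7-.5,145+(y+.5)/5.7-.5)
B=lambda x,y:(280+(x+.5)/6-.5,235+(y+.5)/6-.5)
H=[ray(c,A(*p),.014) for p in [(67,80),(742,68),(752,350),(70,360)]]
print("holder",np.round(H,4)); hc=np.mean(H,0); yv=(H[0]+H[3]-H[1]-H[2]);xv=H[0]+H[1]-H[2]-H[3]
hy=np.degrees(np.arctan2(-yv[0],yv[1])); print(hc,hy,np.degrees(np.arctan2(xv[1],xv[0])),np.linalg.norm(yv)/2,np.linalg.norm(xv)/2)
Bl=[ray(c,B(*p),.005) for p in [(70,60),(660,235),(632,340),(42,165)]]
print("blade",np.round(Bl,4)); bc=np.mean(Bl,0); yv=(Bl[0]+Bl[3]-Bl[1]-Bl[2])
print(bc,np.degrees(np.arctan2(-yv[0],yv[1])),np.linalg.norm(yv)/2)
print("bar top",ray(c,B(354,207),.031),"notch",ray(c,B(364,152),.005))
print("pin",ray(c,A(378,172),.023),ray(c,A(378,172),.014),"slot ends",ray(c,A(322,175),.014),ray(c,A(490,171),.014))
print("knob",ray(c,A(47,130),.0525),"hinge",ray(c,A(193,113),.027))
E
```

```text
holder [[ 0.5885 -0.1253  0.014 ]
 [ 0.5879 -0.3828  0.014 ]
 [ 0.4792 -0.3826  0.014 ]
 [ 0.481  -0.1265  0.014 ]]
[ 0.53413693 -0.25430252  0.014     ] -0.2582762911224098 0.23863943044381866 0.25680327369625877 0.1081077179278592
blade [[ 0.4005 -0.2303  0.005 ]
 [ 0.334  -0.438   0.005 ]
 [ 0.2978 -0.4264  0.005 ]
 [ 0.3637 -0.2198  0.005 ]]
[ 0.34899533 -0.32860981  0.005     ] -17.71678416986722 0.21746842153099782
bar top [ 0.34686526 -0.32827678  0.031     ] notch [ 0.36558229 -0.33403274  0.005     ]
pin [ 0.54849312 -0.24335505  0.023     ] [ 0.55033544 -0.24306465  0.014     ] slot ends [ 0.5496185  -0.22182331  0.014     ] [ 0.54983831 -0.28556069  0.014     ]
knob [ 0.56050258 -0.12430768  0.0525    ] hinge [ 0.57163205 -0.17456636  0.027     ]
```

{"method": "servo_tool", "body": {
  "rows": [1,0.023,0.0225,-0.008,0,0,6.4,1,0.023,0.0225,-0.008,0,0,6.4,1,0.023,0.0225,-0.008,0,0,6.4,1,0.023,0.0225,-0.008,0,0,6.4,1,0.023,0.0225,-0.008,0,0,6.4,1,0.023,0.0225,-0.008,0,0,6.4,1,0.023,0.0225,-0.008,0,0,6.4,1,0.023,0.0225,-0.008,0,0,6.4,1,0.022,0.0225,-0.008,0,0,6.3,1,0,0,0,0,0,0],
  "force": 30
}}

```text
time_s: 0.98
position: [0.3488, -0.325, 0.1579]
tool_rot: [[-0.294, -0.001, 0.956], [-0.956, 0.004, -0.294], [-0.003, -1.0, -0.002]]
ft_force: [-1.1, 0.5, 0.0]
grip_width: 0.085
```

```bash
python3 - <<'E'
from h import *
s=st();print(np.round(s["tool_rot"],3),np.round(s['q'],1))
s,im=snap("wrist","w1.png")
E
```

```text
0.9833 [ 0.3488 -0.325   0.1579] [-1.11  0.55  0.02] 0.08503617933218738
[[-0.294 -0.001  0.956]
 [-0.956  0.004 -0.294]
 [-0.003 -1.    -0.002]] [-57.3  18.8  92.4   0.1  69.  -40.2]
```

View pics/w1.png

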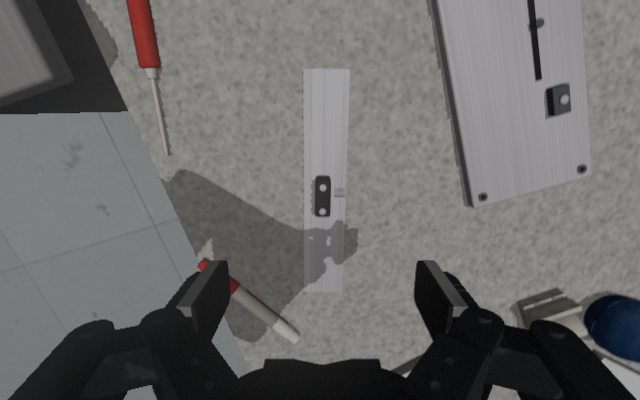

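```bash
python3 - <<'E'
from h import *
s=env.observe(); c=cam('wrist',s)
im=cv2.imread('pics/w1.png')
cv2.imwrite('pics/w1a.png',cv2.resize(im[60:300,280:370],None,fx=2.5,fy=2.5,interpolation=cv2.INTER_CUBIC))
cv2.imwrite('pics/w1b.png',cv2.resize(im[0:130,470:600],None,fx=4.5,fy=4.5,interpolation=cv2.INTER_CUBIC))
g=cv2.cvtColor(im,cv2.COLOR_BGR2GRAY)
m=(g[165:225,305:340]<70).astype(np.uint8)
n,l,S,C=cv2.connectedComponentsWithStats(m);print(S,C)
r=cv2.minAreaRect(np.argwhere(l==1+np.argmax(S[1:,4]))[:,::-1].astype(np.float32));print(r)
print("bar",ray(c,(322.,196),.031),ray(c,(322,196),.018))
print("blade corners",[np.round(ray(c,p,.005),4) for p in [(304,69),(350,69),(343,293),(302,292)]])
print("pin",ray(c,(537,21),.023),"slotend",ray(c,(538,80),.014))
E
```

```text
[[   0    0   35   60 1604]
 [  10   11   16   40  496]] [[16.96197007 29.33104738]
 [17.12298387 30.04637097]]
((17.5, 30.5), (39.0, 15.0), 90.0)
bar [ 0.34781088 -0.32797942  0.031     ] [ 0.34672148 -0.33146533  0.018     ]
blade corners [array([ 0.3649, -0.2212,  0.005 ]), array([ 0.4029, -0.2331,  0.005 ]), array([ 0.3349, -0.4448,  0.005 ]), array([ 0.2933, -0.4305,  0.005 ])]
pin [ 0.55001429 -0.24474438  0.023     ] slotend [ 0.55176331 -0.2897625   0.014     ]
```

View pics/w1a.png

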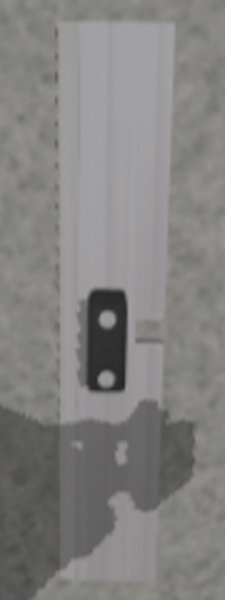

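View pics/w1b.png

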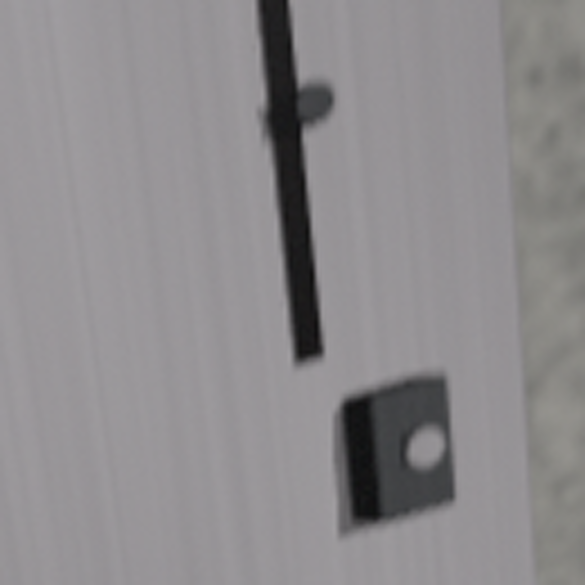

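{"method": "servo_tool", "body": {
  "rows": [0.6,-0.0013,-0.003,-0.02,0,0,-0.8,0.6,0,0,-0.025,0,0,0,0.6,0,0,-0.025,0,0,0,0.6,0,0,-0.025,0,0,0,0.6,0,0,-0.025,0,0,0,0.6,0,0,-0.016,0,0,0,0.6,0,0,-0.008,0,0,0,0.6,0,0,-0.004,0,0,0,0.6,0,0,0,0,0,0]
}}

```text
time_s: 1.78
position: [0.3452, -0.3327, 0.0112]
tool_rot: [[-0.318, -0.0, 0.948], [-0.948, 0.0, -0.318], [-0.0, -1.0, -0.0]]
ft_force: [0.2, -0.4, -0.1]
grip_width: 0.0512
```

```bash
python3 - <<'E'
from h import *
s=st()
s,im=snap("wrist","w2.png")
E
```

```text
1.7833 [ 0.3452 -0.3327  0.0112] [ 0.19 -0.4  -0.06] 0.051234593215599256
```

View pics/w2.png

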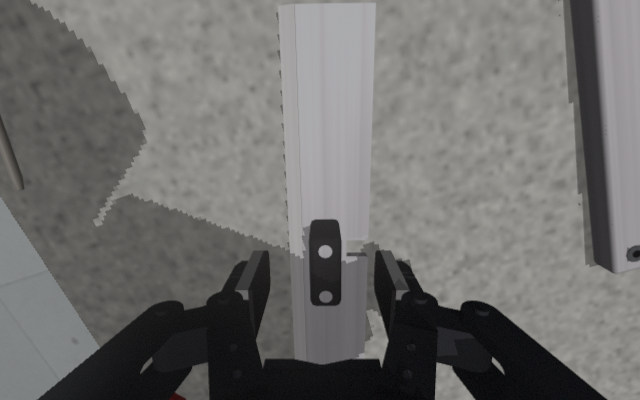

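```bash
python3 - <<'E'
from h import *
s=st(); c=cam('wrist',s)
p=ray(c,(325,274.5),.031);print(p, np.array(s["tool_rot"]).T@(p-s["position"]))
print([np.round(ray(c,q,.005),4) for q in [(280,4),(376,4)]])
E
```

```text
1.8333 [ 0.3455 -0.3328  0.0118] [-0.29  0.52 -0.13] 0.05120751076209768
[ 0.3483121  -0.32908887  0.031     ] [-0.00440989 -0.01918192  0.001544  ]
[array([ 0.3659, -0.2174,  0.005 ]), array([ 0.4037, -0.2301,  0.005 ])]
```

{"method": "servo_tool", "body": {
  "rows": [0.6,0.0028,0.0037,-0.002,0,0,0,0.6,0,0,-0.002,0,0,0,0.6,0,0,0,0,0,0,0,0,0,0,0,0,0,0,0,0,0,0,0,0,0,0,0,0,0,0,0,0,0,0,0,0,0,0,0,0,0,0,0,0,0],
  "force": 40
}}

```text
time_s: 2.5
position: [0.3483, -0.3286, 0.0076]
tool_rot: [[-0.317, 0.0, 0.948], [-0.948, -0.0, -0.317], [0.0, -1.0, 0.0]]
ft_force: [-1.3, 0.1, 4.6]
grip_width: 0.0134
```

{"method": "servo_tool", "body": {
  "rows": [0,0,0,0.008,0,0,0,0,0,0,0.02,0,0,0,0,0,0,0.02,0,0,0,0,0.025,0.013,0.004,0,0,3.1,0,0.025,0.014,0,0,0,3.1,0,0.025,0.014,0,0,0,3.1,0,0.025,0.014,0,0,0,3.1,0,0.025,0.013,0,0,0,3.1,0,0.02,0.013,0,0,0,3.0,0,0,0,0,0,0,0]
}}

```text
time_s: 3.33
position: [0.496, -0.2451, 0.0595]
tool_rot: [[0.006, 0.001, 1.0], [-1.0, 0.0, 0.006], [-0.0, -1.0, 0.001]]
ft_force: [-1.0, 0.4, -2.7]
grip_width: 0.0136
```

{"method": "servo_tool", "body": {
  "rows": [0,0,0,0,0,0,0,0,0,0,0,0,0,0,0,0,0,0,0,0,0]
}}

```text
time_s: 3.58
position: [0.4925, -0.2478, 0.0594]
tool_rot: [[-0.001, -0.001, 1.0], [-1.0, 0.0, -0.001], [-0.0, -1.0, -0.001]]
ft_force: [-0.8, -0.2, -1.7]
grip_width: 0.0134
```

```bash
python3 - <<'E'
from h import *
s=st();s,im=snap("wrist","w3.png");snap("top","t3.png");st()
E
```

```text
3.5833 [ 0.4925 -0.2478  0.0594] [-0.82 -0.16 -1.69] 0.013393513425631647
3.6833 [ 0.4926 -0.248   0.0594] [ 0.18 -0.14 -1.97] 0.013339997144416449
```

View pics/w3.png

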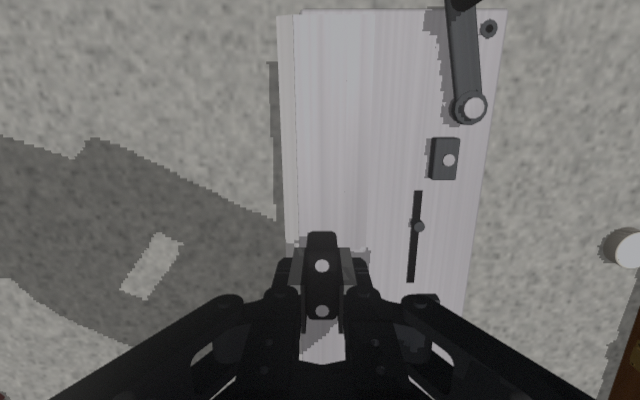

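View pics/t3.png

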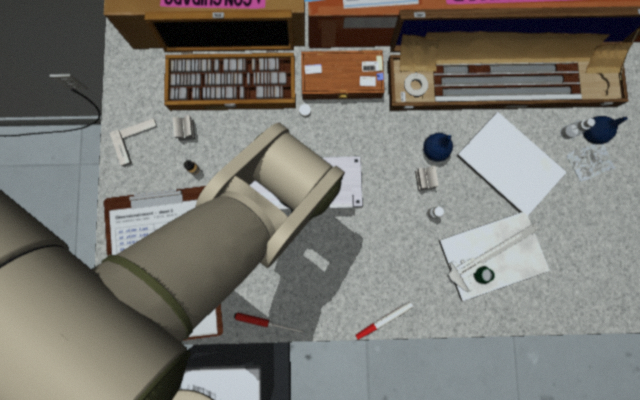

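```bash
python3 - <<'E'
from h import *
s=env.observe(); c=cam('wrist',s); s2=s
im=cv2.imread('pics/w3.png')
cv2.imwrite('pics/w3a.png',cv2.resize(im[100:300,370:510],None,fx=4,fy=3,interpolation=cv2.INTER_CUBIC)[:600])
cv2.imwrite('pics/w3b.png',cv2.resize(im[0:60,260:520],None,fx=3,fy=3,interpolation=cv2.INTER_CUBIC)[:600])
print("pin",ray(c,(418.5,226.5),.023),"slot",ray(c,(418,191),.014),ray(c,(410.5,282),.014))
print("bar",ray(c,(322,288.5),s["position"][2]+.0234))
print("pad bottom-left top face",ray(c,(435,138),.023),ray(c,(432,180),.023))
print("hinge",ray(c,(474,107),.027))
E
```

```text
pin [ 0.5515312  -0.24268776  0.023     ] slot [ 0.55206922 -0.22278325  0.014     ] [ 0.55265344 -0.28630427  0.014     ]
bar [ 0.49282029 -0.24804577  0.08281589]
pad bottom-left top face [ 0.55601647 -0.18980525  0.023     ] [ 0.55678723 -0.21379322  0.023     ]
hinge [ 0.57362176 -0.17324741  0.027     ]
```

View pics/w3a.png

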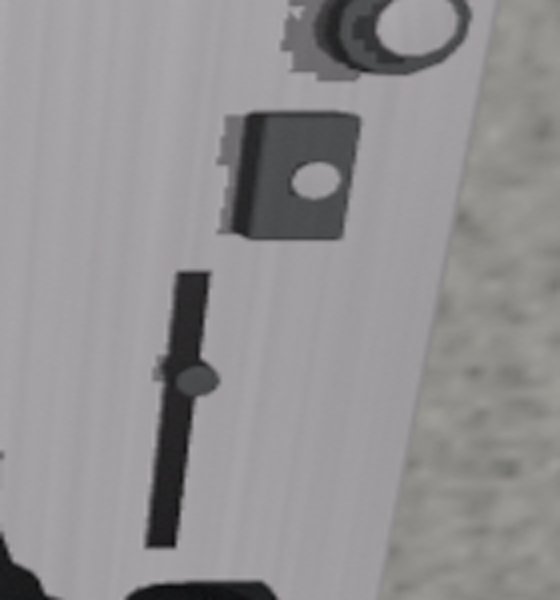

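View pics/w3b.png

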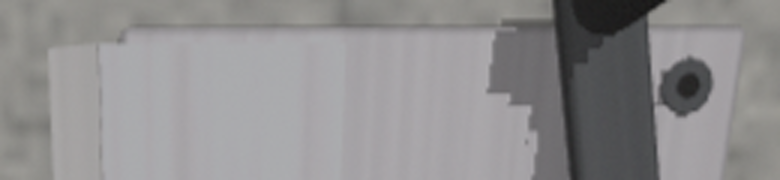

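{"method": "servo_tool", "body": {
  "rows": [0,0.006,0.0025,-0.01,0,0,0,0,0.006,0.0027,-0.01,0,0,0,0,0.0055,0,-0.01,0,0,0,0,0,0,-0.004,0,0,0,0,0,0,-0.002,0,0,0,0,0,0,-0.001,0,0,0,0,0,0,0,0,0,0,0,0,0,0,0,0,0]
}}

```text
time_s: 4.35
position: [0.5108, -0.2424, 0.0226]
tool_rot: [[0.0, 0.0, 1.0], [-1.0, -0.0, 0.0], [0.0, -1.0, 0.0]]
ft_force: [0.9, 0.1, -2.2]
grip_width: 0.0133
```

```bash
python3 - <<'E'
from h import *
s=st()
E
```

```text
4.35 [ 0.5108 -0.2424  0.0226] [ 0.86  0.1  -2.2 ] 0.013270904348403983
```

Not touching yet; lower in small steps.

{"method": "servo_tool", "body": {
  "rows": [0,0,0,-0.0008,0,0,0,0,0,0,0,0,0,0,0,0,0,0,0,0,0]
}}

```text
time_s: 4.6
position: [0.5107, -0.2423, 0.0217]
tool_rot: [[0.0, 0.0, 1.0], [-1.0, -0.0, 0.0], [0.0, -1.0, 0.0]]
ft_force: [0.4, -0.9, -2.3]
grip_width: 0.0132
```

{"method": "servo_tool", "body": {
  "rows": [0,0,0,-0.0008,0,0,0,0,0,0,0,0,0,0,0,0,0,0,0,0,0]
}}

```text
time_s: 4.85
position: [0.5108, -0.2424, 0.0216]
tool_rot: [[0.001, 0.0, 1.0], [-1.0, -0.001, 0.001], [0.001, -1.0, 0.0]]
ft_force: [-3.0, 1.8, 5.6]
grip_width: 0.013
```

{"method": "servo_tool", "body": {
  "rows": [0.35,0,0,0,0,0,0,0.35,0,0,0.001,0,0,0,0.35,0,0,0.002,0,0,0,0.35,0,0,0.0023,0,0,0,0.35,0,0,0,0,0,0]
}}

```text
time_s: 5.27
position: [0.511, -0.2425, 0.0266]
tool_rot: [[0.001, 0.001, 1.0], [-1.0, -0.001, 0.001], [0.001, -1.0, 0.001]]
ft_force: [1.0, 0.1, 0.1]
grip_width: 0.0297
```

```bash
python3 - <<'E'
from h import *
s=st();s,im=snap("wrist","w4.png")
E
```

```text
5.2667 [ 0.511  -0.2425  0.0266] [0.95 0.11 0.11] 0.029691057444858216
```

View pics/w4.png

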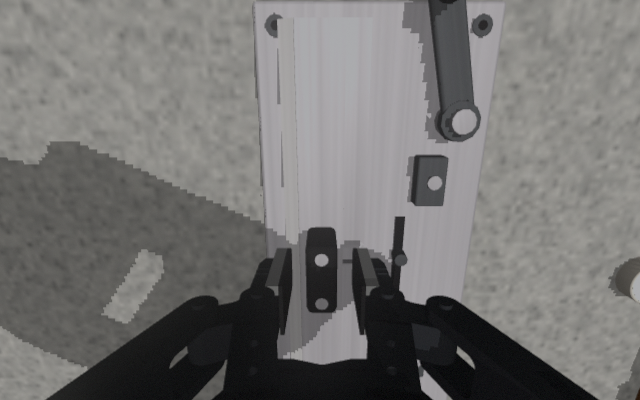

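```bash
python3 - <<'E'
from h import *
s=env.observe(); c=cam('wrist',s)
im=cv2.imread('pics/w4.png')
cv2.imwrite('pics/w4a.png',cv2.resize(im[210:310,300:430],None,fx=6,fy=6,interpolation=cv2.INTER_CUBIC)[:600])
E
```

```text
(no output)
```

View pics/w4a.png

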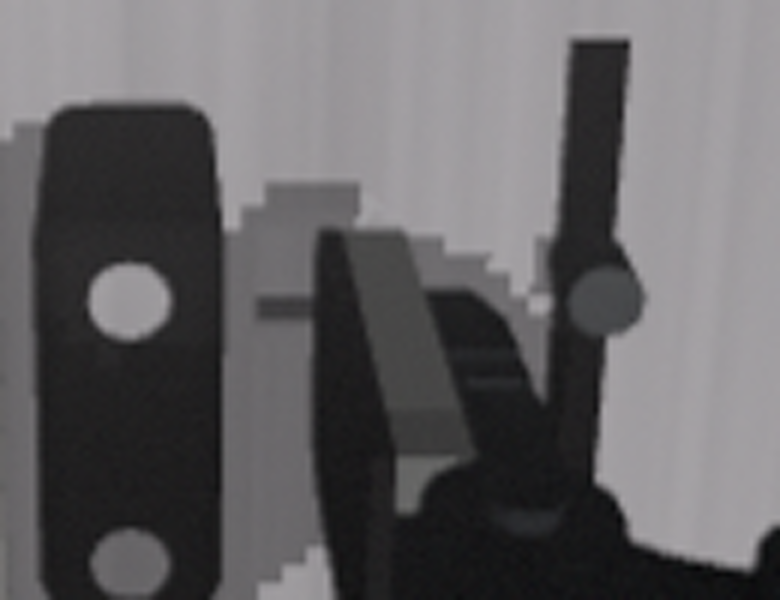

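```bash
python3 - <<'E'
from h import *
s=env.observe(); c=cam('wrist',s)
A=lambda x,y:(300+(x+.5)/6-.5,210+(y+.5)/6-.5)
print("wall top",ray(c,A(285,320),.019),"bot",ray(c,A(285,295),.014))
print("pin",ray(c,A(606,300),.023)); print("slot top end",ray(c,A(600,40),.014))
print("barc", ray(c,A(130,432),.045))
print("hinge",ray(c,(465,121),.027),"pad",ray(c,(418,155),.023),ray(c,(414,205),.023))
print("holder corners", ray(c,(254,2),.014),ray(c,(504,2),.014))
print("blade left edge top", ray(c,(281,18),.015),ray(c,(268,245),.014))
E
```

```text
wall top [ 0.52447148 -0.24629678  0.019     ] bot [ 0.52486301 -0.24641116  0.014     ]
pin [ 0.55151517 -0.24228951  0.023     ]
slot top end [ 0.55162628 -0.22190749  0.014     ]
barc [ 0.51081053 -0.24186713  0.045     ]
hinge [ 0.57356716 -0.17321955  0.027     ] pad [ 0.55559508 -0.18866562  0.023     ] [ 0.55585096 -0.21293457  0.023     ]
holder corners [ 0.48186424 -0.12433746  0.014     ] [ 0.58938949 -0.12421097  0.014     ]
blade left edge top [ 0.49335283 -0.13065143  0.015     ] [ 0.48226677 -0.23826075  0.014     ]
```

{"method": "servo_tool", "body": {
  "rows": [0,0,0,0,0,0,0,0,0,0,0,0,0,0,0,0,0,0,0,0,0,0,0,0,0,0,0,0,0,0,0,0,0,0,0,0,0,-0.0004,0.0004,0,0,0,0,0,0,0,0,0,0]
}}

```text
time_s: 5.9
position: [0.5105, -0.2425, 0.0262]
tool_rot: [[0.001, -0.001, 1.0], [-1.0, 0.0, 0.001], [-0.0, -1.0, -0.001]]
ft_force: [0.2, 0.2, -0.9]
grip_width: 0.0132
```

{"method": "servo_tool", "body": {
  "rows": [0,0.004,0,0,0,0,0,0,0.004,0,0,0,0,0,0,0.003,0,0,0,0,0,0,0,0,0,0,0,0,0,0,0,0,0,0]
}}

```text
$.rows: bad value
```

{"method": "servo_tool", "body": {
  "rows": [0,0.004,0,0.0003,0,0,0,0,0.004,0,0,0,0,0,0,0.003,0,0,0,0,0,0,0,0,0,0,0,0,0,0,0,0,0,0,0]
}}

```text
time_s: 6.32
position: [0.5219, -0.2425, 0.0265]
tool_rot: [[0.001, -0.0, 1.0], [-1.0, 0.0, 0.001], [-0.0, -1.0, -0.0]]
ft_force: [-0.5, -0.7, -2.6]
grip_width: 0.0132
```

{"method": "servo_tool", "body": {
  "rows": [0,0.002,0,0,0,0,0,0,0.002,0,0,0,0,0,0,0,0,0,0,0,0]
}}

```text
time_s: 6.57
position: [0.5261, -0.2427, 0.0267]
tool_rot: [[0.001, 0.0, 1.0], [-1.0, -0.0, 0.001], [0.0, -1.0, 0.0]]
ft_force: [-0.2, -0.4, -3.1]
grip_width: 0.0129
```

{"method": "servo_tool", "body": {
  "rows": [0,0.0015,0,0,0,0,0,0,0.001,0,0,0,0,0,0,0,0,0,0,0,0]
}}

```text
time_s: 6.82
position: [0.5284, -0.2427, 0.0267]
tool_rot: [[0.001, 0.0, 1.0], [-1.0, -0.0, 0.001], [0.0, -1.0, 0.0]]
ft_force: [0.0, 0.5, -2.8]
grip_width: 0.0132
```

{"method": "servo_tool", "body": {
  "rows": [0,0.0015,0,0,0,0,0,0,0.001,0,0,0,0,0,0,0,0,0,0,0,0]
}}

```text
time_s: 7.07
position: [0.5309, -0.2427, 0.0267]
tool_rot: [[0.001, 0.0, 1.0], [-1.0, -0.0, 0.001], [0.0, -1.0, 0.0]]
ft_force: [0.0, -0.3, -2.8]
grip_width: 0.013
```

{"method": "servo_tool", "body": {
  "rows": [0,0.001,0,0,0,0,0,0,0.0007,0,0,0,0,0,0,0,0,0,0,0,0]
}}

```text
time_s: 7.32
position: [0.5326, -0.2427, 0.0267]
tool_rot: [[0.001, 0.0, 1.0], [-1.0, -0.0, 0.001], [0.0, -1.0, 0.0]]
ft_force: [0.1, 0.3, -2.7]
grip_width: 0.0129
```

{"method": "servo_tool", "body": {
  "rows": [0,0.0006,0,0,0,0,0,0,0.0004,0,0,0,0,0,0,0,0,0,0,0,0]
}}

```text
time_s: 7.57
position: [0.5335, -0.2427, 0.0267]
tool_rot: [[0.0, 0.0, 1.0], [-1.0, -0.0, 0.0], [0.0, -1.0, 0.0]]
ft_force: [-0.3, 0.3, -3.4]
grip_width: 0.013
```

{"method": "servo_tool", "body": {
  "rows": [0,0.0006,0,0,0,0,0,0,0.0004,0,0,0,0,0,0,0,0,0,0,0,0]
}}

```text
time_s: 7.82
position: [0.5339, -0.2426, 0.0267]
tool_rot: [[0.001, -0.001, 1.0], [-1.0, 0.0, 0.001], [-0.0, -1.0, -0.001]]
ft_force: [-4.3, -0.3, -0.0]
grip_width: 0.0132
```

{"method": "servo_tool", "body": {
  "rows": [0,0.0005,0,0,0,0,0,0,0.0003,0,0,0,0,0,0,0,0,0,0,0,0]
}}

```text
time_s: 8.07
position: [0.534, -0.2426, 0.0267]
tool_rot: [[0.001, -0.003, 1.0], [-1.0, 0.001, 0.001], [-0.001, -1.0, -0.003]]
ft_force: [-8.4, -0.8, 2.2]
grip_width: 0.0133
```

```bash
python3 - <<'E'
from h import *
s=st();s,im=snap("wrist","w5.png")
print(s["wrist_torque"])
cv2.imwrite('pics/w5a.png',cv2.resize(im[100:300,270:470,::-1],None,fx=3,fy=3,interpolation=cv2.INTER_CUBIC)[:600])
E
```

```text
8.0667 [ 0.534  -0.2426  0.0267] [-8.4  -0.77  2.17] 0.013287181722703368
[-0.15674555  1.3957083   0.00156921]
```

View pics/w5a.png

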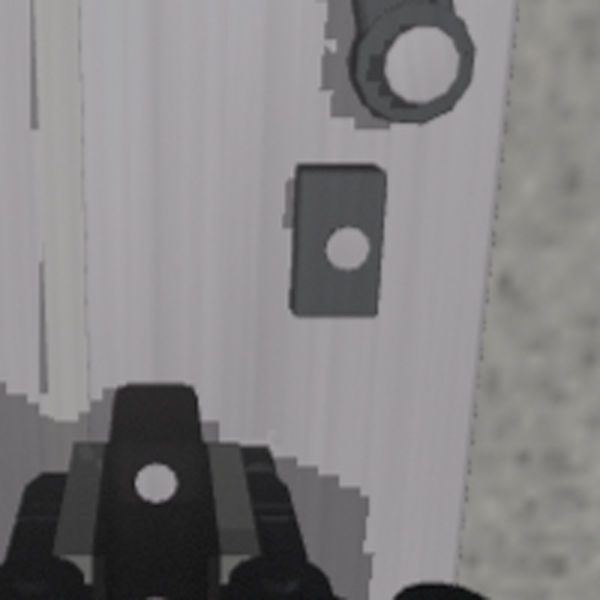

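{"method": "servo_tool", "body": {
  "rows": [0,-0.0008,0,0,0,0,0,0,0,0,-0.0005,0,0,0,0,0,0,0,0,0,0]
}}

```text
time_s: 8.37
position: [0.5339, -0.2426, 0.0262]
tool_rot: [[0.0, -0.001, 1.0], [-1.0, 0.0, 0.0], [-0.0, -1.0, -0.001]]
ft_force: [-5.4, -0.9, 0.6]
grip_width: 0.0131
```

{"method": "servo_tool", "body": {
  "rows": [0,0.0006,0,0,0,0,0,0,0.0004,0,0,0,0,0,0,0,0,0,0,0,0]
}}

```text
time_s: 8.62
position: [0.534, -0.2426, 0.0262]
tool_rot: [[0.001, -0.004, 1.0], [-1.0, 0.001, 0.001], [-0.001, -1.0, -0.004]]
ft_force: [-12.0, -1.7, 4.1]
grip_width: 0.0132
```

```bash
python3 - <<'E'
from h import *
s=st();print(s["wrist_torque"],np.round(s["tool_rot"],4))
E
```

```text
8.6167 [ 0.534  -0.2426  0.0262] [-12.04  -1.68   4.07] 0.013187987472239489
[-0.19640757  1.79862214 -0.08093608] [[ 7.0e-04 -3.6e-03  1.0e+00]
 [-1.0e+00  6.0e-04  7.0e-04]
 [-6.0e-04 -1.0e+00 -3.6e-03]]
```

{"method": "servo_tool", "body": {
  "rows": [0,-0.0006,0,0,0,0,0,0,0,0,0,0,0,0,0.4,0,0,0,0,0,0,0.4,0,0,0,0,0,0,0.4,0,0,0,0,0,0,0.4,0,0,0.015,0,0,0,0.4,0,0,0.03,0,0,0,0.4,0,0,0.03,0,0,0,0.4,0,0,0,0,0,0,0.4,0,0,0,0,0,0]
}}

```text
time_s: 9.45
position: [0.5358, -0.2431, 0.1029]
tool_rot: [[0.001, 0.004, 1.0], [-1.0, -0.002, 0.001], [0.002, -1.0, 0.004]]
ft_force: [-0.4, -0.5, -0.3]
grip_width: 0.0345
```

```bash
python3 - <<'E'
from h import *
s=st();s,im=snap("wrist","w6.png")
E
```

```text
9.45 [ 0.5358 -0.2431  0.1029] [-0.4  -0.51 -0.32] 0.0344616779711127
```

View pics/w6.png

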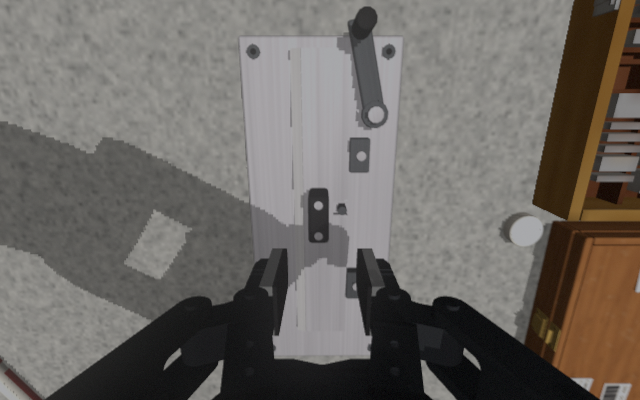

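```bash
python3 - <<'E'
from h import *
im=cv2.imread('pics/w6.png')
cv2.imwrite('pics/w6a.png',cv2.resize(im[0:310,230:410],None,fx=1.9,fy=1.9,interpolation=cv2.INTER_CUBIC))
cv2.imwrite('pics/w6b.png',cv2.resize(im[130:310,290:400],None,fx=5,fy=3.3,interpolation=cv2.INTER_CUBIC))
s=env.observe(); c=cam('wrist',s)
print("knob top",ray(c,(366,17),.0535),"hinge",ray(c,(376,115),.027))
E
```

```text
knob top [ 0.55883319 -0.12185288  0.0535    ] hinge [ 0.57119545 -0.17303001  0.027     ]
```

View pics/w6b.png

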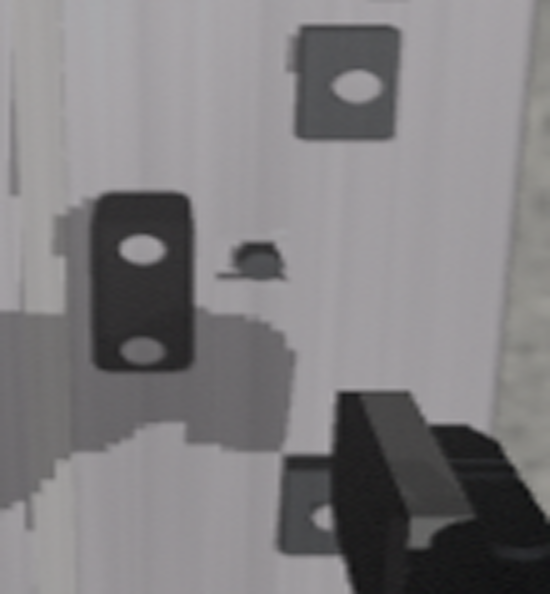

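View pics/w6a.png

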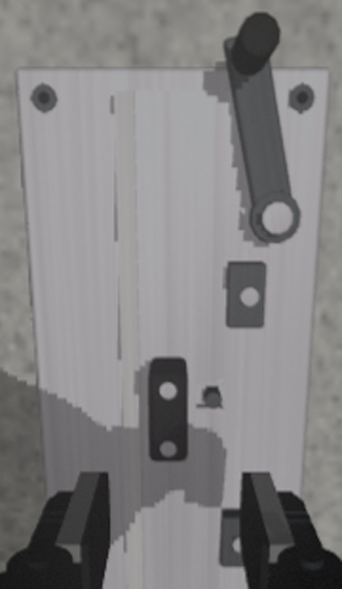

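{"method": "servo_tool", "body": {
  "rows": [0.4,0.005,0.024,0,0,0,2.8,0.4,0.005,0.024,0,0,0,2.8,0.4,0.005,0.024,0,0,0,2.8,0.4,0.005,0.024,0,0,0,2.8,0.4,0.004,0.024,0,0,0,2.8,0.4,0,0,0,0,0,0,0.4,0,0,0,0,0,0,0.4,0,0,0,0,0,0]
}}

```text
time_s: 10.17
position: [0.5586, -0.123, 0.1004]
tool_rot: [[0.242, -0.001, 0.97], [-0.97, 0.0, 0.242], [-0.001, -1.0, -0.001]]
ft_force: [0.3, -0.3, -0.2]
grip_width: 0.0338
```

```bash
python3 - <<'E'
from h import *
s=st();print(np.round(s["tool_rot"],3));s,im=snap("wrist","w7.png")
E
```

```text
10.1667 [ 0.5586 -0.123   0.1004] [ 0.28 -0.28 -0.21] 0.03377635414462436
[[ 0.242 -0.001  0.97 ]
 [-0.97   0.     0.242]
 [-0.001 -1.    -0.001]]
```

View pics/w7.png

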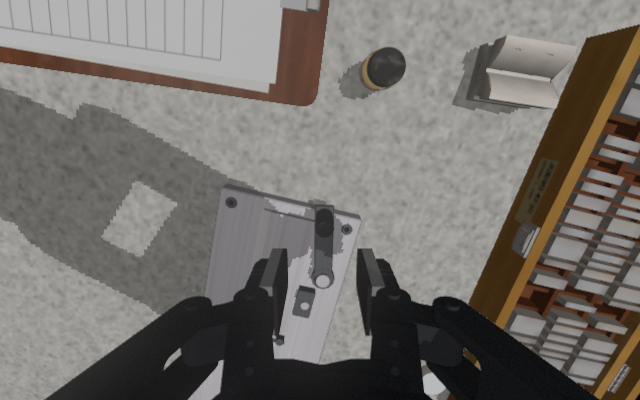

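```bash
python3 - <<'E'
from h import *
s=env.observe(); c=cam('wrist',s)
for z in(.05,.0535):
  p=ray(c,(324,219),z);print(p, np.array(s["tool_rot"]).T@(p-s["position"]))
print("hinge",ray(c,(323,281),.027)); print("vial",ray(c,(383,66),.054))
E
```

```text
[ 0.55897986 -0.118096    0.05      ] [-0.00506138  0.05056289  0.00164801]
[ 0.55864713 -0.11687174  0.0535    ] [-0.00633125  0.04706346  0.00161756]
hinge [ 0.57283982 -0.1758219   0.027     ]
vial [ 0.56837812 -0.02159705  0.054     ]
```

{"method": "servo_tool", "body": {
  "rows": [0.4,0.001,0.003,-0.02,0,0,0,0.4,0,0,-0.02,0,0,0,0.4,0,0,-0.014,0,0,0,0.4,0,0,-0.008,0,0,0,0.4,0,0,0,0,0,0,0.4,0,0,0,0,0,0]
}}

```text
time_s: 10.72
position: [0.5599, -0.1203, 0.0393]
tool_rot: [[0.241, -0.0, 0.97], [-0.97, -0.0, 0.241], [0.0, -1.0, -0.0]]
ft_force: [-0.4, -1.4, 0.2]
grip_width: 0.0342
```

```bash
python3 - <<'E'
from h import *
s=st();s,im=snap("wrist","w8.png")
E
```

```text
10.7167 [ 0.5599 -0.1203  0.0393] [-0.38 -1.43  0.2 ] 0.0342125013871594
```

View pics/w8.png

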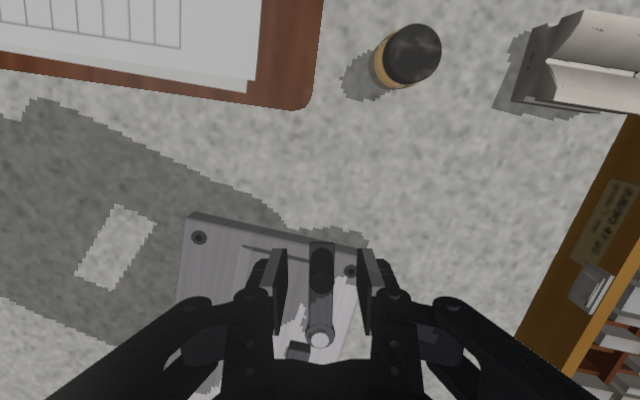

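```bash
python3 - <<'E'
import numpy as np
p=np.array([-12.1,53.7])
for th in range(20,93,6):
    q=53*np.array([-np.sin(np.radians(th)),np.cos(np.radians(th))]); d=np.round(q-p,1);p=p+d; print(th,d/1000)
E
```

```text
20 [-0.006  -0.0039]
26 [-0.0051 -0.0022]
32 [-0.0049 -0.0027]
38 [-0.0045 -0.0031]
44 [-0.0042 -0.0037]
50 [-0.0038 -0.004 ]
56 [-0.0033 -0.0045]
62 [-0.0029 -0.0047]
68 [-0.0023 -0.005 ]
74 [-0.0018 -0.0053]
80 [-0.0013 -0.0054]
86 [-0.0007 -0.0055]
92 [-0.0001 -0.0055]
```

{"method": "servo_tool", "body": {
  "rows": [0.22,0,0,-0.002,0,0,0,0.22,0,0,0,0,0,0,0.22,0,0,0,0,0,0,0.22,0,0,0,0,0,0]
}}

```text
time_s: 11.1
position: [0.56, -0.1197, 0.0376]
tool_rot: [[0.242, 0.001, 0.97], [-0.97, -0.0, 0.242], [0.0, -1.0, 0.0]]
ft_force: [-0.1, 0.2, -0.1]
grip_width: 0.0188
```

{"method": "servo_tool", "body": {
  "rows": [0.22,-0.006,-0.004,0,0,0,6,0.22,-0.0051,-0.0022,0,0,0,6,0.22,-0.0049,-0.0027,0,0,0,6,0.22,-0.0045,-0.0031,0,0,0,6,0.22,-0.0042,-0.0037,0,0,0,6,0.22,0,0,0,0,0,0]
}}

```text
time_s: 11.6
position: [0.5348, -0.1357, 0.0375]
tool_rot: [[0.697, 0.0, 0.717], [-0.717, -0.0, 0.697], [0.0, -1.0, 0.0]]
ft_force: [0.4, 1.0, 0.4]
grip_width: 0.019
```

{"method": "servo_tool", "body": {
  "rows": [0.22,-0.0038,-0.004,0,0,0,6,0.22,-0.0033,-0.0045,0,0,0,6,0.22,-0.0029,-0.0047,0,0,0,6,0.22,-0.0023,-0.005,0,0,0,6,0.22,0,0,0,0,0,0]
}}

```text
time_s: 12.02
position: [0.5228, -0.154, 0.0374]
tool_rot: [[0.927, 0.0, 0.374], [-0.374, -0.0, 0.927], [0.0, -1.0, -0.0]]
ft_force: [-0.8, -0.2, -0.0]
grip_width: 0.0191
```

```bash
python3 - <<'E'
from h import *
s=st();s,im=snap("wrist","w9.png")
E
```

```text
12.0167 [ 0.5228 -0.154   0.0374] [-0.83 -0.18 -0.  ] 0.019079961107574227
```

View pics/w9.png

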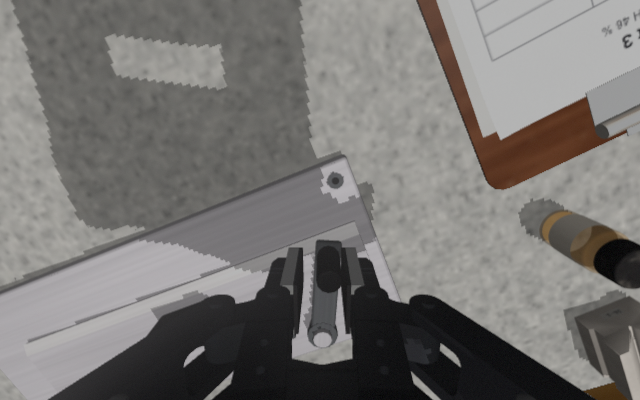

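{"method": "servo_tool", "body": {
  "rows": [0.22,-0.0018,-0.0053,0,0,0,6,0.22,-0.0013,-0.0054,0,0,0,6,0.22,-0.0007,-0.0055,0,0,0,6,0.22,0,-0.003,0,0,0,4,0.22,0,0,0,0,0,0,0.22,0,0,0,0,0,0]
}}

```text
time_s: 12.57
position: [0.5192, -0.1726, 0.0372]
tool_rot: [[1.0, 0.0, 0.005], [-0.005, -0.0, 1.0], [0.0, -1.0, -0.0]]
ft_force: [0.5, -0.4, 0.3]
grip_width: 0.0186
```

{"method": "servo_tool", "body": {
  "rows": [0.22,0,-0.0015,0,0,0,0,0.22,0,-0.0015,0,0,0,0,0.22,0,0,0,0,0,0]
}}

```text
time_s: 12.82
position: [0.519, -0.1757, 0.0372]
tool_rot: [[1.0, -0.0, 0.001], [-0.001, 0.0, 1.0], [-0.0, -1.0, 0.0]]
ft_force: [0.5, 0.3, 0.4]
grip_width: 0.0186
```

{"method": "servo_tool", "body": {
  "rows": [0.22,0,-0.001,0,0,0,0,0.22,0,-0.001,0,0,0,0,0.22,0,0,0,0,0,0]
}}

```text
time_s: 13.07
position: [0.5189, -0.1771, 0.0371]
tool_rot: [[1.0, -0.0, 0.0], [-0.0, 0.001, 1.0], [-0.0, -1.0, 0.001]]
ft_force: [-0.4, 3.8, 1.0]
grip_width: 0.0192
```

{"method": "servo_tool", "body": {
  "rows": [0.22,0,-0.0005,0,0,0,0,0.22,0,-0.0005,0,0,0,0,0.22,0,0,0,0,0,0]
}}

```text
time_s: 13.32
position: [0.5188, -0.1773, 0.0371]
tool_rot: [[1.0, -0.001, 0.0], [-0.0, 0.003, 1.0], [-0.001, -1.0, 0.003]]
ft_force: [0.5, 8.4, 1.8]
grip_width: 0.0189
```

{"method": "servo_tool", "body": {
  "rows": [0.22,0,0.001,0,0,0,0,0.3,0,0.001,0,0,0,0,0.3,0,0.001,0,0,0,0,0.3,0,0,0,0,0,0,0.3,0,0,0.01,0,0,0,0.3,0,0,0.025,0,0,0,0.3,0,0,0.03,0,0,0,0.3,-0.02,0,0.03,0,0,0,0.3,-0.03,0,0.03,0,0,0,0.3,0,0,0,0,0,0]
}}

```text
time_s: 14.15
position: [0.4682, -0.1764, 0.1675]
tool_rot: [[1.0, 0.006, 0.0], [-0.0, -0.005, 1.0], [0.006, -1.0, -0.005]]
ft_force: [2.1, -0.4, 1.0]
grip_width: 0.0257
```

{"method": "servo_tool", "body": {
  "rows": [0.3,-0.035,0,0.01,0,0,0,0.3,-0.035,0,0.01,0,0,0,0.3,-0.035,0,0,0,0,0,0.3,0,0,0,0,0,0,0.3,0,0,0,0,0,0]
}}

```text
time_s: 14.57
position: [0.3638, -0.176, 0.1824]
tool_rot: [[1.0, 0.001, 0.001], [-0.001, -0.001, 1.0], [0.001, -1.0, -0.001]]
ft_force: [1.5, 0.3, 0.2]
grip_width: 0.0257
```

```bash
python3 - <<'E'
from h import *
s=st();s,im=snap("wrist","w10.png");snap("top","t10.png");snap("side","s10.png")
E
```

```text
14.5667 [ 0.3638 -0.176   0.1824] [1.54 0.27 0.21] 0.025718679458636966
```

View pics/w10.png

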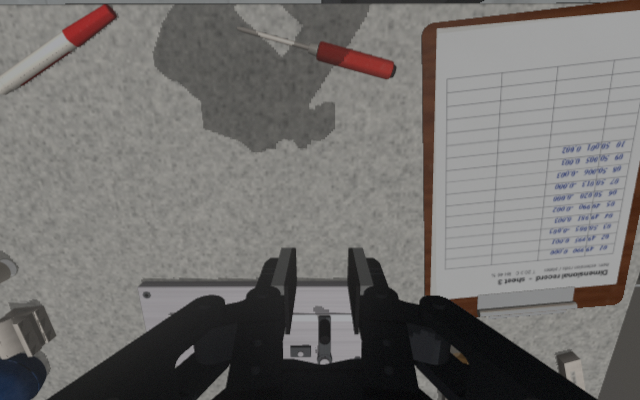

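View pics/t10.png

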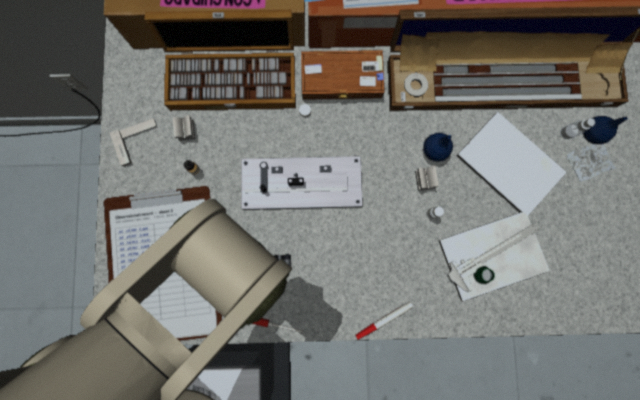

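View pics/s10.png

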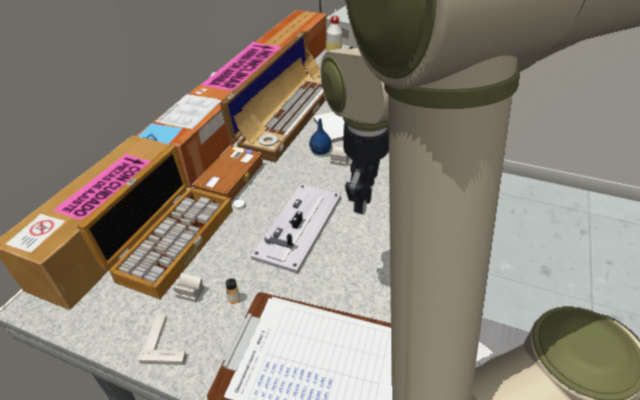

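```bash
python3 - <<'E'
from h import *
im=cv2.imread('pics/t10.png')
cv2.imwrite('pics/t10a.png',cv2.resize(im[145:220,230:370],None,fx=5.7,fy=5.7,interpolation=cv2.INTER_CUBIC))
E
```

```text
(no output)
```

View pics/t10a.png

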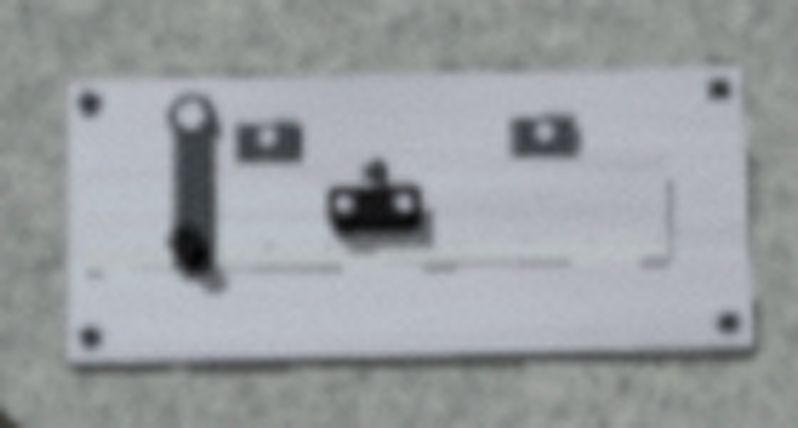

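```bash
python3 - <<'E'
from h import *
st(); print(env.close_job())
E
```

```text
14.7167 [ 0.3654 -0.1761  0.1819] [-0.76  0.56  0.26] 0.02547728187947783
the job is handed in; nothing more can be done
None
```

The blade is home in the holder and the keeper is swung fully across it. I handed the job in at 14.7 s with the arm clear of everything.

- **Blade:** I found the pin with the wrist camera, about 11–12 mm to +y of the slot's middle. I laid the blade on the bed and regripped the bar higher so the fingers would clear the pin. The notch went over the pin on the first slide. It passed the place where the pin would have stopped the plain edge and met a firm stop at the expected home position. The hardest press measured about 12 N, with almost no twisting moment about the vertical, so both pads share the contact.
- **Keeper:** After releasing the blade, I swung the knob round between the loosely open fingers to its stop. I felt about 8 N there, with the knob level with the hinge, then backed off and lifted away.
- **Last checks:** The final top picture shows the blade parallel to the pads (about 0.1° apart), the pin in the notch and the keeper square across the blade. The V-blocks and vials look unmoved by eye in that picture. No check failed. The only disagreement was 2–3 mm between the top and wrist cameras on positions, which contact settled.

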